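# Strap the blue-capped sample canister into the reading cradle

## Robot

A 7-joint arm with a two-finger parallel gripper is mounted at the origin on the work surface. World frame = base frame: x ahead of the robot, y to its left, z up, the work surface at z = 0. Lengths are in m, angles in rad, forces in N, time in s.
With the tool pointing down it reaches from about 0.35 to 0.9 m from the base axis. Payload 19.9 kg.
Tool frame: the origin (TCP) lies at the very end of the fingers, on their centre line; the grasp point (between the pads) lies 19 mm behind it; z points along the fingers, x is the direction in which the jaws open and shut, and the axes are right-handed (so a half turn about z gives the same grasp; the last joint's range is limited). The gripper opens to 94 mm and grips with 3 to 60 N. Pads are 16 mm wide; open, the fingers measure 119 mm over their backs; the gripper's body (75 mm by 177 mm) begins 78 mm behind the grasp point.
Start: joints at [1.204, 0.417, -0.01, 1.614, 0.005, 1.111, -0.053], TCP at [0.199, -0.592, 0.205] pointing down, gripper open.
Joint ranges: [-2.81, 2.81], [-0.39, 2.02], [-1.27, 1.25], [0.06, 2.57], [-1.19, 4.33], [0.19, 2], [-2.82, 2.82]. Speed limits (rad/s): [1.89, 1.89, 2.39, 2.39, 3.01, 3.01, 3.01].

## Interface

Orientations are given as [roll, pitch, yaw] about the fixed x, y, z axes, in that order (R = Rz(yaw) Ry(pitch) Rx(roll)).
In Python, from cell import * gives the robot as it stands.
- The arm moves only by the tool step_arm, never from a script. Its argument "deltas" is a list of rows, each an object of numbers: "tx", "ty", "tz": the shift along the tool's x, y, z in m; "wx", "wy", "wz": the turn, a rotation vector about the tool's x, y, z in degrees; "fingers": the gripper's target within -1 to 1 (shut at 1, half-way at 0, fully open at -1). In form: [{"tx": .., "ty": .., "tz": .., "wx": .., "wy": .., "wz": .., "fingers": ..}, ...]. A call has 1 to 8 rows; each row is the pose to reach, as a shift and turn from the pose measured when the call began, along the tool's axes at that moment; what a row does not reach only later rows make up. A row lasts 1/8 s, in which the tool goes at most 62.5 mm and 10.7 degrees, less where a joint would pass 70% of its speed; a pose out of reach is approached as far as the arm can. A call with a gripper value outside its range is refused whole. The fingers move at their own pace and stop on an object; "newtons" is the grip in N (left out, the last holds). Time passes only in rows, so rows that repeat a pose let the fingers close. It gives the time, the measured TCP pose, the force and the opening at its end, in the units of the state.
- sense(): the state, without advancing time (a new reading comes with each control period).
- read_camera(name): name is "scene" or "top" or "wrist"; returns a dict with "frame" (384x512x3 uint8, red, green, blue), "z_map" (384x512 float32, m along the optical axis (not along the pixel's ray), 0 where there is no reading), "fx", "fy", "cx", "cy" (pixels), "dist" ([k1, k2, p1, p2, k3] as OpenCV has them; the pictures are not rectified), "position" and "attitude" of the camera in the world; the wrist camera has in their place "hand_eye" (4x4, takes a point from camera to tool coordinates, whose origin is the TCP and whose axes are the tool frame's). Camera axes: x right, y up, looking along -z (the intrinsics and any distortion apply to the point x, -y, -z); pixel columns grow to the right and rows downward; lengths in m; the calibration is good to about 2 mm. A picture is of the moment at which its call begins: read the wrist's pose just before it.
- close_job(): hands the job in, once; it reports no verdict.
The state is a dict: "time_s": time; "joint_positions": joint angles; "qvel": joint speeds; "effort": joint torques, N m; "tcp_pos": TCP position; "orientation": TCP orientation; "wrist_force": force on the tool from outside, world axes, zero at the start; "moment": the same for the moment, N m; "opening": opening from 0.0 (shut) to 1.0 (fully open).
Only numpy, scipy, OpenCV 4.12 (cv2) and the standard library are available. Lean on these libraries where they do the work, as an engineer would, in place of code of your own. Each camera call takes 0.05 s, during which the arm holds its last target.

## Task

Take the canister with the blue cap from the grey rack and lay it in the V of the metal reading cradle, so that its middle lies midway between the two V plates (cap to either side). Then swing the yellow strap over it, all the way to its stop, and let go.

Things in the scene. Friction and masses are not known exactly. Their poses are not given: they have to be found in the camera images.
- blue_can_mid (a point): Middle of the blue-capped canister, on its axis (x, cap at +x): white cylinder 156 mm long over all, 34 mm diameter, 90 g; blue cap 24 mm long, 40 mm diameter. Starts level in a grey rack, axis 37 mm above the table; red- and yellow-capped ones lie parallel, 90 mm axis to axis. Cross bars 35 mm to the cap side and 55 mm to the other; between them fingertips may go down to 10 mm above the table.
- cradle_seat (a point): Where the canister's middle rests in the fixed cradle, 60 mm above the table, midway between two aluminium V plates, 8 mm thick, centred 30 mm either side along y (52 mm gap for fingers, base below 12 mm high). Each has a 90 degree V open upwards, arms 30 mm out to each side, up to 66 mm high. y: along the V, the laid canister's axis; x: to the strap's post, 85 mm away; z up.
- strap (a joint): Angle (rad) of the yellow strap, which swings level about the upright post: 0 = at its stop, straight across the V (pointing to the cradle's -x); grows as it opens towards the cradle's +y, up to 1.9. Starts at 1.25 to 1.75, stays where left, under 1 N at the knob moves it. 20 mm wide, 6 mm thick, top 87 mm above the table, underside 4 mm above a seated canister.
- strap_knob (a point): Point 112 mm above the table on the axis of the black upright round knob near the strap's free end. Knob 18 mm diameter, standing from 87 mm (top of the strap) to 122 mm above the table, 115 mm from the post's axis; it moves with the strap.

How it is judged:
On the way:
1. the blue-capped canister lies in the V with the strap still open (distance between blue_can_mid and cradle_seat below 0.018 m and angle between the x axis of blue_can_mid and the y axis of cradle_seat, either way round below 0.17 rad and value of joint strap above 0.7 rad), for 0.2 s.
At the end, for the whole second after the job is handed in: The blue-capped canister lies in the V, its middle within 18 mm of the seat point and its axis within 10 degrees of the V, and the strap is over it, within 10 degrees of its stop; all stays so for a second after the robot has let go (distance between blue_can_mid and cradle_seat below 0.018 m and angle between the x axis of blue_can_mid and the y axis of cradle_seat, either way round below 0.17 rad and value of joint strap below 0.17 rad); the robot touches nothing.
It also fails if it takes over 54 s, if anything falls off the work surface, if the arm or the gripper's body presses on something with over 40 N, if the wrist force passes 120 N, or if a joint passes its speed limit or range.

## Working session

There is one attempt and no reset: what is moved stays moved. The work goes in short steps, Python scripts to look and compute and a tool call to move; the robot and the scene stay as the last step left them, time stands still between calls to the robot, and variables do not carry over. Pictures are saved under pics/ and viewed, and the job is handed in when it is done.

Besides the shell and the picture viewer there is one more tool, called after "Call:" as name(argument=value, ...) on one line, values as JSON. step_arm: Moves the arm, as the interface text tells. Its arguments: {"type":"object","properties":{"deltas":{"type":"array"},"newtons":{"type":"number"}},"required":["deltas"]}

```bash
ls; mkdir -p pics; python3 - <<'E'
from cell import *
import cv2,numpy as np
print(sense())
for n in ["scene","top"]:
    c=read_camera(n)
    cv2.imwrite(f"pics/{n}0.png",c["frame"][:,:,::-1])
    np.save(f"{n}0.npy",c,allow_pickle=True)
    print({k:v for k,v in c.items() if k not in("frame","z_map")})
E
```

```text
pics
{'time_s': 0.0, 'joint_positions': array([ 1.20450516,  0.41798536, -0.01030202,  1.61417102,  0.00470313,
        1.11070635, -0.05301294]), 'qvel': array([-0.00219295,  0.00043798,  0.00120359,  0.00041015,  0.00119715,
       -0.00041903, -0.00031259]), 'effort': array([-4.29665688e-04, -8.51278281e+01,  6.38284888e-01, -4.26002204e+01,
       -4.88370680e-02,  1.86615268e-02,  8.60597311e-05]), 'tcp_pos': array([ 0.19930853, -0.59196629,  0.20481952]), 'orientation': array([ 3.14149695e+00,  1.24271459e-03, -1.24600943e+00]), 'wrist_force': array([ 0.36395048,  0.7109567 , -0.19519191]), 'moment': array([ 0.02503278, -0.02603565,  0.00773996]), 'opening': 0.9976987924653719}
{'fx': 490.28048972811047, 'fy': 490.28048972811047, 'cx': 262.20101530526347, 'cy': 185.02644688415322, 'dist': array([-0.19064979,  0.        ,  0.        ,  0.        ,  0.        ]), 'position': array([1.17925752, 0.64450429, 0.73765166]), 'attitude': array([ 0.99826418, -0.00781991,  2.39553523])}
{'fx': 448.16429384921616, 'fy': 448.16429384921616, 'cx': 251.7245955308636, 'cy': 195.67678471335114, 'dist': array([-0.09694047,  0.        ,  0.        ,  0.        ,  0.        ]), 'position': array([ 0.46019318, -0.05800177,  1.15038758]), 'attitude': array([ 0.07114503,  0.01921378, -1.58998855])}
```

View pics/top0.png

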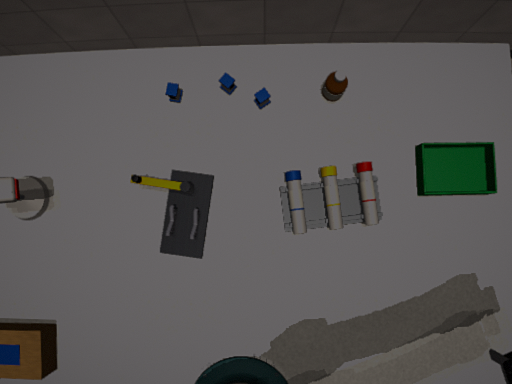

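View pics/scene0.png

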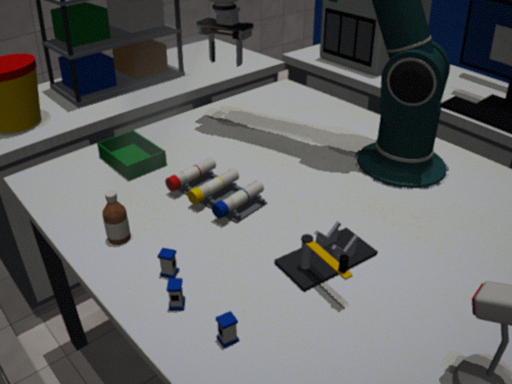

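The top view shows the blue can (cap at 293,175, tail at 299,232), the strap from its post (187,187) to the knob (136,179), and the V plates at (170,220) and (195,224). The scene view shows the same objects. Next I'll measure them.

```bash
cat > h.py <<'E'
import numpy as np,cv2
from scipy.spatial.transform import Rotation as R
def K(c): return np.array([[c["fx"],0,c["cx"]],[0,c["fy"],c["cy"]],[0,0,1]])
def ext(c,tcp=None,ori=None):
    if "hand_eye" in c:
        T=np.eye(4);T[:3,:3]=R.from_euler('xyz',ori).as_matrix();T[:3,3]=tcp
        T=T@np.array(c["hand_eye"]);return T[:3,:3],T[:3,3]
    return R.from_euler('xyz',c["attitude"]).as_matrix(),np.array(c["position"])
def rays(c,uv,E=None):
    Rm,p=E or ext(c)
    q=cv2.undistortPoints(np.array(uv,float).reshape(-1,1,2),K(c),np.array(c["dist"])).reshape(-1,2)
    d=np.c_[q[:,0],-q[:,1],-np.ones(len(q))]
    return p,d@Rm.T
def onz(c,uv,z,E=None):
    p,d=rays(c,uv,E); s=(z-p[2])/d[:,2]; return p+d*s[:,None]
def cloud(c,E=None):
    h,w=c["z_map"].shape; v,u=np.mgrid[:h,:w]
    p,d=rays(c,np.c_[u.ravel(),v.ravel()],E)
    P=p+d*c["z_map"].reshape(-1,1); return P.reshape(h,w,3)
def proj(c,X,E=None):
    Rm,p=E or ext(c); q=(np.atleast_2d(X)-p)@Rm; q=q*[1,-1,-1]
    return cv2.projectPoints(q,np.zeros(3),np.zeros(3),K(c),np.array(c["dist"]))[0].reshape(-1,2)
def load(n): return np.load(n,allow_pickle=True).item()
E
python3 - <<'E'
from h import *
for n in ["top0.npy","scene0.npy"]:
    c=load(n);P=cloud(c);f=c["frame"];hsv=cv2.cvtColor(f,cv2.COLOR_RGB2HSV)
    print(n,"valid",(c["z_map"]>0).mean())
    for nm,(a,b) in {"blue":(105,130),"yellow":(22,32)}.items():
        m=((hsv[...,0]>=a)&(hsv[...,0]<=b)&(hsv[...,1]>150)&(hsv[...,2]>60)).astype(np.uint8)
        k,l,s,ce=cv2.connectedComponentsWithStats(m)
        for i in range(1,k):
            if s[i,4]>25:
                pts=P[l==i]
                print(nm,s[i],ce[i].round(1),np.median(pts,0).round(3),pts[:,2].max().round(3))
c=load("top0.npy");P=cloud(c)
v=c["z_map"]>0
print("table z",np.median(P[300:310,60:200,2]))
# heights above table, in the cradle
z=P[...,2]
m=(z>0.03)&(z<0.075)
sub=m.copy();sub[:, :150]=0;sub[:,220:]=0;sub[:170]=0;sub[265:]=0
k,l,s,ce=cv2.connectedComponentsWithStats(sub.astype(np.uint8))
for i in range(1,k):
    if s[i,4]>8: print(s[i],ce[i],P[l==i].mean(0),P[l==i].min(0),P[l==i].max(0))
big=cv2.resize(c["frame"][150:270,120:400,::-1],None,fx=2.8,fy=2.8,interpolation=cv2.INTER_CUBIC)
cv2.imwrite("pics/top0z.png",cv2.convertScaleAbs(big,alpha=1.3))
c=load("scene0.npy")
big=cv2.resize(c["frame"][150:300,160:390,::-1],None,fx=3.4,fy=3.4,interpolation=cv2.INTER_CUBIC)
cv2.imwrite("pics/scene0z.png",cv2.convertScaleAbs(big,alpha=1.3))
E
```

```text
top0.npy valid 0.9957631429036459
blue [219  73  16  15 123] [226.5  80.1] [0.83  0.018 0.061] 1.15
blue [166  83  12  13 121] [171.6  89. ] [0.811 0.157 0.06 ] 1.15
blue [255  88  15  15 127] [261.9  95. ] [ 0.789 -0.069  0.06 ] 0.065
blue [287 171  13   9  97] [293. 175.] [ 0.587 -0.141  0.056] 0.062
blue [  0 345  20  20 373] [  9.1 354.3] [0.16  0.56  0.091] 1.15
yellow [321 166  16  11 132] [328.3 170.8] [ 0.596 -0.227  0.055] 0.063
yellow [140 176  42  14 320] [160.7 182.8] [0.572 0.179 0.087] 0.093
scene0.npy valid 0.9808095296223959
blue [214 201  14  12  92] [221.4 205.9] [ 0.591 -0.128  0.054] 0.738
blue [159 248  16  11 120] [166.5 253.2] [ 0.792 -0.065  0.059] 0.738
blue [167 269  15  21 173] [174.  282.5] [0.832 0.022 0.06 ] 0.738
blue [216 312  21  15 189] [226.1 319.3] [0.815 0.162 0.06 ] 0.064
yellow [  0  80  27  53 973] [  9.7 109.2] [ 0.815 -1.028  0.086] 0.197
yellow [188 187  16  17 183] [195.2 195. ] [ 0.606 -0.221  0.045] 0.738
yellow [307 241  33  30 311] [323.8 254.5] [0.574 0.18  0.087] 0.738
yellow [342 271  10   7  44] [346.1 274.1] [0.586 0.249 0.088] 0.09
table z 0.00029603555226731526
[186 185   7   8  25] [190.   189.32] [0.55762723 0.11360375 0.05330816] [0.55098835 0.11021782 0.03266551] [0.56760075 0.12386848 0.07179192]
[166 205   9  31 125] [170.744 220.704] [0.48117229 0.16243343 0.05168936] [0.44614489 0.1558976  0.03032551] [0.51956392 0.17243135 0.06933943]
[190 209   9  30 127] [194.28346457 223.70866142] [0.47275949 0.10417789 0.05121402] [0.43798358 0.09571543 0.03052599] [0.50855661 0.1133738  0.06835572]
```

```bash
python3 - <<'E'
from h import *
c=load("top0.npy");P=cloud(c);z=P[...,2]
def ax(p):
    m=p.mean(0);w,v=np.linalg.eigh(np.cov((p-m).T));return m,v[:,-1]
# plates
ms=[]
for a,b in((162,180),(184,205)):
    M=np.zeros(z.shape,bool);M[203:242,a:b]=1;M&=(z>.03)&(z<.075)
    p=P[M][:,:2];m,d=ax(p);d*=np.sign(d[0]);t=(p-m)@d
    print("plate",m,d,np.percentile(t,[0,2,98,100]),np.rad2deg(np.arctan2(d[1],d[0])))
    ms.append(m+d*(t.min()+t.max())/2)
ms=np.array(ms);print("mid",ms.mean(0),"sep",ms[0]-ms[1],np.rad2deg(np.arctan2(*(ms[0]-ms[1])[::-1])))
# base: dark pixels
g=cv2.cvtColor(c["frame"],cv2.COLOR_RGB2GRAY)
M=np.zeros(z.shape,bool);M[165:265,155:220]=1;M&=(z>.006)&(z<.02)
r=cv2.minAreaRect(P[M][:,:2].astype(np.float32)*1000);print("base",r)
# top surface of can
M=np.zeros(z.shape,bool);M[165:240,280:309]=1;M&=(z>.040)&(z<.07)
p=P[M];r=cv2.minAreaRect(p[:,:2].astype(np.float32)*1000);print("can rect",r)
m,d=ax(p[:,:2]);d*=np.sign(d[0]);t=(p[:,:2]-m)@d;print("can",m,d,np.rad2deg(np.arctan2(d[1],d[0])),t.min(),t.max(),(m+d*(t.min()+t.max())/2),p[:,2].max())
# knob/post
M=np.zeros(z.shape,bool);M[165:200,120:205]=1
for lo in(.075,.1,):
    N=M&(z>lo)&(z<.15)
    k,l,s,ce=cv2.connectedComponentsWithStats(N.astype(np.uint8))
    for i in range(1,k):
        q=P[l==i]
        if len(q)>3: print(lo,len(q),ce[i],q.mean(0),q.max(0),q.min(0))
E
```

```text
plate [0.48117229 0.16243343] [ 0.99232528 -0.12365496] [-0.03546276 -0.03419232  0.03704158  0.03865122] -7.10308787610367
plate [0.47275949 0.10417789] [ 0.98584305 -0.16767077] [-0.03562321 -0.03415314  0.03561693  0.03653585] -9.65242051134638
mid [0.47798182 0.13316884] sep [0.00954494 0.05813491] 80.6760205156431
base ((504.516845703125, 132.32864379882812), (159.62330627441406, 236.68878173828125), 89.44383239746094)
can rect ((522.4503784179688, -145.6674346923828), (155.6513214111328, 38.68457794189453), 4.896131992340088)
can [ 0.52385669 -0.14639557] [0.9946052  0.10373285] 5.954165441952629 -0.07917549923129262 0.07676069842838795 [ 0.5226558  -0.14652081] 0.06234623613203061
0.075 512 [160.15625    182.53320312] [0.57201948 0.17930229 0.09201979] [0.59529402 0.25563153 0.12484038] [0.55045525 0.10957179 0.08122651]
0.1 65 [135.35384615 177.98461538] [0.58124528 0.23220776 0.11859187] [0.59060443 0.24150987 0.12484038] [0.5732146  0.22496831 0.10117576]
```

View pics/top0z.png

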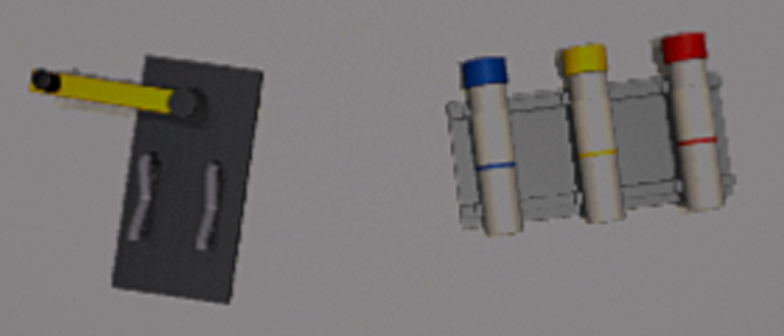

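View pics/scene0z.png

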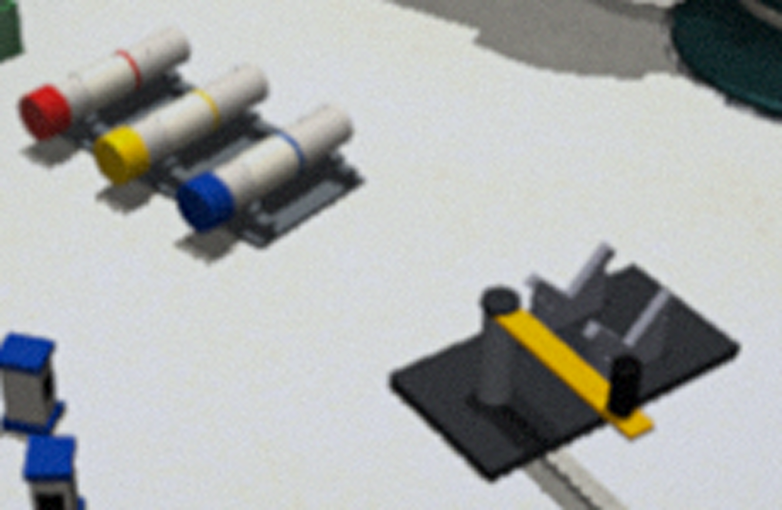

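The zooms show the can with its blue cap towards +x, the cradle with its V plates, and the strap opened to about 90°. I'll refine the cradle yaw, post and knob positions, cross-check in the scene view, then work out the first move.

```bash
python3 - <<'E'
from h import *
c=load("top0.npy");f=c["frame"];hsv=cv2.cvtColor(f,cv2.COLOR_RGB2HSV)
g=cv2.cvtColor(f,cv2.COLOR_RGB2GRAY)
M=np.zeros(g.shape,np.uint8);M[165:265,150:222]=(g[165:265,150:222]<75)
M=cv2.morphologyEx(M,cv2.MORPH_OPEN,np.ones((9,9)))
k=cv2.findContours(M,cv2.RETR_EXTERNAL,cv2.CHAIN_APPROX_NONE)[0];k=max(k,key=cv2.contourArea)
w=onz(c,k.reshape(-1,2),.012)[:,:2]
print("base",cv2.minAreaRect((w*1000).astype(np.float32)))
print("post px at z.09",onz(c,[[186,186.5]],.095), "knob top",onz(c,[[136.5,178.5]],.122))
m=((hsv[...,0]>=22)&(hsv[...,0]<=32)&(hsv[...,1]>150)&(hsv[...,2]>60)).astype(np.uint8)
m[:,:130]=0;m[:,200:]=0
v,u=np.nonzero(m);w=onz(c,np.c_[u,v],.087)[:,:2];r=cv2.fitLine(w.astype(np.float32),cv2.DIST_HUBER,0,1e-4,1e-4).ravel();print("strap",r,np.rad2deg(np.arctan2(r[1],r[0])))
s=load("scene0.npy");P=cloud(s);z=P[...,2]
for n,lo,hi,box in(("knob",.105,.13,(235,285,325,365)),("plates",.03,.072,(225,275,318,370)),("can",.04,.07,(180,225,208,268)),):
    N=np.zeros(z.shape,bool);a,b,d,e=box;N[a:b,d:e]=1;N&=(z>lo)&(z<hi)
    q=P[N];print(n,len(q),q.mean(0).round(3),q.min(0).round(3),q.max(0).round(3))
    if n=="can":print(cv2.minAreaRect((q[:,:2]*1000).astype(np.float32)))
print(proj(s,[[.478,.133,.060],[.5225,-.1465,.054],[.5815,.234,.122],[.562,.120,.09]]))
E
```

```text
base ((499.837890625, 129.6263885498047), (110.8127670288086, 215.76693725585938), 80.94225311279297)
post px at z.09 [[0.5608676  0.11660715 0.095     ]] knob top [[0.57958276 0.22854503 0.122     ]]
strap [0.1586667 0.9873322 0.571973  0.1809642] 80.87048
knob 106 [0.586 0.239 0.116] [0.575 0.229 0.105] [0.593 0.246 0.124]
plates 445 [0.479 0.142 0.045] [0.444 0.101 0.03 ] [0.52  0.176 0.069]
can 693 [ 0.533 -0.156  0.049] [ 0.444 -0.242  0.04 ] [ 0.603 -0.118  0.06 ]
((528.7830810546875, -183.62069702148438), (158.03897094726562, 117.58171081542969), 6.431739807128906)
[[335.26310112 234.17154907]
 [238.38248054 192.19859792]
 [343.54218118 255.83296905]
 [306.05622966 237.02228855]]
```

```bash
cat > plan.py <<'E'
from h import *
def plan(poses):
    from cell import sense
    s=sense();R0=R.from_euler('xyz',s["orientation"])
    print("now",s["time_s"],s["tcp_pos"].round(4),np.rad2deg(s["orientation"]).round(2))
    for x,y,z,yaw in poses:
        d=R0.inv().apply(np.array([x,y,z])-s["tcp_pos"])
        w=(R0.inv()*R.from_euler('xyz',[np.pi,0,np.deg2rad(yaw)])).as_rotvec(degrees=True)
        print(np.r_[d.round(4),w.round(1)].tolist())
E
python3 -c "
from plan import *
plan([(.5225,-.1465,.2,-84.5)])"
```

```text
now 0.1 [ 0.1993 -0.592   0.2049] [ 1.800e+02  6.000e-02 -7.139e+01]
[-0.3191, -0.4484, 0.0052, 0.0, 0.1, 13.1]
```

Call:
step_arm(deltas=[{"tx": -0.03, "ty": -0.04, "tz": 0, "wz": 1, "fingers": -0.6}, {"tx": -0.06, "ty": -0.085, "tz": 0, "wz": 3}, {"tx": -0.095, "ty": -0.134, "tz": 0, "wz": 4}, {"tx": -0.13, "ty": -0.183, "tz": 0, "wz": 5}, {"tx": -0.165, "ty": -0.232, "tz": 0, "wz": 7}, {"tx": -0.2, "ty": -0.281, "tz": 0, "wz": 9}, {"tx": -0.235, "ty": -0.33, "tz": 0, "wz": 11}, {"tx": -0.265, "ty": -0.372, "tz": 0, "wz": 13}])

```text
invalid input
```

```bash
python3 -c "
from plan import *
plan([(.5225,-.1465,.2,-84.5)])"
```

```text
now 0.1 [ 0.1993 -0.592   0.2049] [ 1.800e+02  6.000e-02 -7.139e+01]
[-0.3191, -0.4484, 0.0052, 0.0, 0.1, 13.1]
```

All keys are probably required in every row.

Call:
step_arm(deltas=[{"tx": -0.03, "ty": -0.04, "tz": 0, "wx": 0, "wy": 0, "wz": 1, "fingers": -0.6}, {"tx": -0.06, "ty": -0.085, "tz": 0, "wx": 0, "wy": 0, "wz": 3, "fingers": -0.6}, {"tx": -0.095, "ty": -0.134, "tz": 0, "wx": 0, "wy": 0, "wz": 4, "fingers": -0.6}, {"tx": -0.13, "ty": -0.183, "tz": 0, "wx": 0, "wy": 0, "wz": 5, "fingers": -0.6}, {"tx": -0.165, "ty": -0.232, "tz": 0, "wx": 0, "wy": 0, "wz": 7, "fingers": -0.6}, {"tx": -0.2, "ty": -0.281, "tz": 0, "wx": 0, "wy": 0, "wz": 9, "fingers": -0.6}, {"tx": -0.235, "ty": -0.33, "tz": 0, "wx": 0, "wy": 0, "wz": 11, "fingers": -0.6}, {"tx": -0.265, "ty": -0.372, "tz": 0, "wx": 0, "wy": 0, "wz": 13, "fingers": -0.6}], newtons=20)

```text
time_s: 1.1
tcp_pos: [0.4682, -0.2201, 0.2051]
orientation: [3.141, 0.001, -1.473]
wrist_force: [0.4, -1.0, 0.0]
opening: 0.802
```

```bash
python3 -c "
from plan import *
plan([(.5225,-.1465,.2,-84.5)])"
```

```text
now 1.1 [ 0.4682 -0.2201  0.2051] [ 1.7998e+02  7.0000e-02 -8.4410e+01]
[-0.0679, -0.0612, 0.0052, 0.0, 0.1, 0.1]
```

Call:
step_arm(deltas=[{"tx": -0.034, "ty": -0.03, "tz": 0, "wx": 0, "wy": 0, "wz": 0, "fingers": -0.6}, {"tx": -0.06, "ty": -0.055, "tz": 0, "wx": 0, "wy": 0, "wz": 0, "fingers": -0.6}, {"tx": -0.068, "ty": -0.061, "tz": 0.005, "wx": 0, "wy": 0, "wz": 0, "fingers": -0.6}, {"tx": -0.068, "ty": -0.061, "tz": 0.005, "wx": 0, "wy": 0, "wz": 0, "fingers": -0.6}])

```text
time_s: 1.6
tcp_pos: [0.5218, -0.1464, 0.1995]
orientation: [3.14, 0.002, -1.473]
wrist_force: [-0.1, -0.8, 0.2]
opening: 0.797
```

```bash
python3 - <<'E'
from plan import *
from cell import *
s=sense();c=read_camera("wrist");c["tcp"]=s["tcp_pos"];c["ori"]=s["orientation"];np.save("wrist1.npy",c,allow_pickle=True)
E_=ext(c,s["tcp_pos"],s["orientation"]);print(c["fx"],c["hand_eye"],E_[1])
cv2.imwrite("pics/wrist1.png",c["frame"][:,:,::-1])
P=cloud(c,E_);z=P[...,2]
N=(z>.040)&(z<.07)&(P[...,1]>-.175)&(P[...,1]<-.115)&(P[...,0]>.42)&(P[...,0]<.63)
q=P[N];print(len(q),cv2.minAreaRect((q[:,:2]*1000).astype(np.float32)),q[:,2].max())
plan([(.5225,-.1465,.2,-84.5)])
E
```

```text
340.173319097151 [[ 9.99999935e-01  1.28864168e-04  3.37817302e-04  4.19038759e-04]
 [ 2.20374892e-04 -9.57952194e-01 -2.86927771e-01 -8.33844090e-02]
 [ 2.86638117e-04  2.86927826e-01 -9.57952160e-01 -1.79448043e-01]
 [ 0.00000000e+00  0.00000000e+00  0.00000000e+00  1.00000000e+00]] [ 0.60516662 -0.13888194  0.37882945]
5079 ((522.5738525390625, -147.66587829589844), (155.65074157714844, 38.204776763916016), 6.237142562866211) 0.05901641713970296
now 1.65 [ 0.5216 -0.1472  0.1998] [ 1.7992e+02  7.0000e-02 -8.4450e+01]
[-0.0006, -0.0009, -0.0002, 0.1, 0.1, 0.1]
```

View pics/wrist1.png

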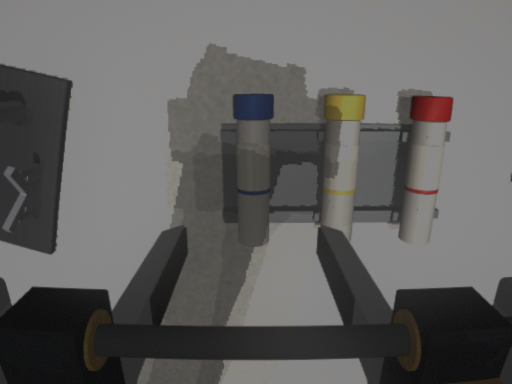

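The wrist view shows the blue can at (253,95–245), between the fingers and clear of them. It measures (0.5225, -0.147) with yaw about 6°, which agrees with the top view. I'll descend and grip.

Call:
step_arm(deltas=[{"tx": 0, "ty": -0.001, "tz": 0.04, "wx": 0, "wy": 0, "wz": 0, "fingers": -0.6}, {"tx": 0, "ty": -0.001, "tz": 0.08, "wx": 0, "wy": 0, "wz": 0, "fingers": -0.6}, {"tx": 0, "ty": -0.001, "tz": 0.12, "wx": 0, "wy": 0, "wz": 0, "fingers": -0.6}, {"tx": 0, "ty": -0.001, "tz": 0.15, "wx": 0, "wy": 0, "wz": 0, "fingers": -0.6}, {"tx": 0, "ty": -0.001, "tz": 0.17, "wx": 0, "wy": 0, "wz": 0, "fingers": -0.6}, {"tx": 0, "ty": -0.001, "tz": 0.181, "wx": 0, "wy": 0, "wz": 0, "fingers": -0.6}, {"tx": 0, "ty": -0.001, "tz": 0.181, "wx": 0, "wy": 0, "wz": 0, "fingers": -0.6}])

```text
time_s: 2.52
tcp_pos: [0.5219, -0.1476, 0.0186]
orientation: [3.139, 0.001, -1.475]
wrist_force: [0.5, -0.6, 0.1]
opening: 0.803
```

Call:
step_arm(deltas=[{"tx": 0, "ty": 0, "tz": 0, "wx": 0, "wy": 0, "wz": 0, "fingers": 1}, {"tx": 0, "ty": 0, "tz": 0, "wx": 0, "wy": 0, "wz": 0, "fingers": 1}, {"tx": 0, "ty": 0, "tz": 0, "wx": 0, "wy": 0, "wz": 0, "fingers": 1}, {"tx": 0, "ty": 0, "tz": 0, "wx": 0, "wy": 0, "wz": 0, "fingers": 1}, {"tx": 0, "ty": 0, "tz": 0, "wx": 0, "wy": 0, "wz": 0, "fingers": 1}, {"tx": 0, "ty": 0, "tz": 0, "wx": 0, "wy": 0, "wz": 0, "fingers": 1}, {"tx": 0, "ty": 0, "tz": 0, "wx": 0, "wy": 0, "wz": 0, "fingers": 1}, {"tx": 0, "ty": 0, "tz": 0, "wx": 0, "wy": 0, "wz": 0, "fingers": 1}], newtons=20)

```text
time_s: 3.52
tcp_pos: [0.522, -0.1476, 0.0187]
orientation: [3.14, 0.001, -1.475]
wrist_force: [-0.7, 0.3, 3.3]
opening: 0.356
```

Call:
step_arm(deltas=[{"tx": 0, "ty": 0, "tz": -0.01, "wx": 0, "wy": 0, "wz": 0, "fingers": 1}, {"tx": 0, "ty": 0, "tz": -0.03, "wx": 0, "wy": 0, "wz": 0, "fingers": 1}, {"tx": 0, "ty": 0, "tz": -0.06, "wx": 0, "wy": 0, "wz": 0, "fingers": 1}, {"tx": 0, "ty": 0, "tz": -0.1, "wx": 0, "wy": 0, "wz": 0, "fingers": 1}, {"tx": 0, "ty": 0, "tz": -0.13, "wx": 0, "wy": 0, "wz": 0, "fingers": 1}, {"tx": 0, "ty": 0, "tz": -0.15, "wx": 0, "wy": 0, "wz": 0, "fingers": 1}, {"tx": 0, "ty": 0, "tz": -0.15, "wx": 0, "wy": 0, "wz": 0, "fingers": 1}])

```text
time_s: 4.4
tcp_pos: [0.5229, -0.1479, 0.1702]
orientation: [-3.141, 0.0, -1.475]
wrist_force: [0.7, 0.9, -1.0]
opening: 0.357
```

```bash
python3 - <<'E'
from plan import *
from cell import *
s=sense();c=read_camera("wrist");c["tcp"]=s["tcp_pos"];c["ori"]=s["orientation"];np.save("wrist2.npy",c,allow_pickle=True)
print(s["opening"],s["wrist_force"])
cv2.imwrite("pics/wrist2.png",c["frame"][:,:,::-1])
c=read_camera("top");np.save("top2.npy",c,allow_pickle=True)
plan([(.478,.1325,.17,-9),(.478,.1325,.042,-9)])
E
```

```text
0.3569122279590822 [ 0.67870757  0.87629202 -1.00975412]
now 4.5 [ 0.5219 -0.1477  0.1682] [ 1.7986e+02  7.0000e-02 -8.4510e+01]
[-0.2831, 0.0169, -0.0014, 0.1, 0.2, -75.5]
[-0.283, 0.0165, 0.1266, 0.1, 0.2, -75.5]
```

View pics/wrist2.png

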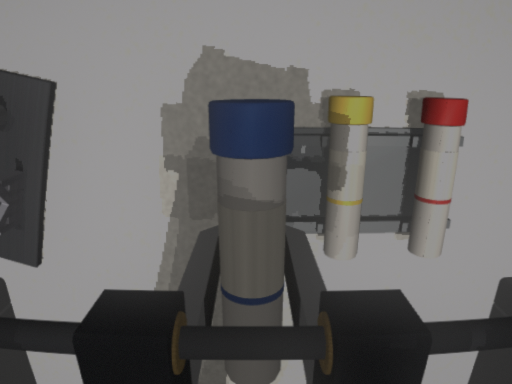

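The can is held level, with its cap at (252,125). I'll check tilt and offset in the tool frame.

```bash
python3 - <<'E'
from h import *
c=load("wrist2.npy");E_=ext(c,c["tcp"],c["ori"]);P=cloud(c,E_)
T=R.from_euler('xyz',c["ori"]).inv().apply(P.reshape(-1,3)-c["tcp"]).reshape(P.shape)
f=c["frame"]
N=(abs(T[...,0])<.025)&(T[...,2]<0.01)&(T[...,2]>-.06)
N[330:]=0
t=T[N];print(len(t),t.min(0),t.max(0))
for a in np.arange(-.08,.06,.02):
    q=t[(t[:,1]>a)&(t[:,1]<a+.02)]
    if len(q)>20: print(a.round(2),len(q),np.percentile(q[:,2],2).round(4),((np.percentile(q[:,0],1)+np.percentile(q[:,0],99))/2).round(4))
E
```

```text
18431 [-0.02497614 -0.07841699 -0.0599943 ] [ 2.49964536e-02  4.30520599e-02 -9.06719031e-05]
-0.08 3891 -0.0391 0.0001
-0.06 3097 -0.0385 -0.0002
-0.04 2821 -0.0361 0.0
-0.02 4718 -0.0587 0.0
0.0 2472 -0.0553 0.0004
0.02 1419 -0.0357 0.0006
```

Call:
step_arm(deltas=[{"tx": -0.02, "ty": 0.001, "tz": 0, "wx": 0, "wy": 0, "wz": -5, "fingers": 1}, {"tx": -0.05, "ty": 0.003, "tz": 0, "wx": 0, "wy": 0, "wz": -13, "fingers": 1}, {"tx": -0.085, "ty": 0.005, "tz": 0, "wx": 0, "wy": 0, "wz": -22, "fingers": 1}, {"tx": -0.12, "ty": 0.007, "tz": 0, "wx": 0, "wy": 0, "wz": -31, "fingers": 1}, {"tx": -0.155, "ty": 0.009, "tz": 0, "wx": 0, "wy": 0, "wz": -40, "fingers": 1}, {"tx": -0.19, "ty": 0.011, "tz": 0, "wx": 0, "wy": 0, "wz": -49, "fingers": 1}, {"tx": -0.22, "ty": 0.013, "tz": 0, "wx": 0, "wy": 0, "wz": -57, "fingers": 1}, {"tx": -0.25, "ty": 0.015, "tz": 0, "wx": 0, "wy": 0, "wz": -65, "fingers": 1}])

```text
time_s: 5.5
tcp_pos: [0.4822, 0.1006, 0.1675]
orientation: [3.141, 0.004, -0.336]
wrist_force: [-0.4, -0.2, -1.9]
opening: 0.356
```

```bash
python3 -c "
from plan import *
plan([(.478,.1325,.17,-9)])"
```

```text
now 5.5 [0.4822 0.1006 0.1675] [179.98   0.25 -19.23]
[-0.0144, -0.0287, -0.0024, -0.0, 0.2, -10.2]
```

Call:
step_arm(deltas=[{"tx": -0.007, "ty": -0.015, "tz": -0.001, "wx": 0, "wy": 0, "wz": -5, "fingers": 1}, {"tx": -0.012, "ty": -0.024, "tz": -0.002, "wx": 0, "wy": 0, "wz": -9, "fingers": 1}, {"tx": -0.0145, "ty": -0.0285, "tz": -0.002, "wx": 0, "wy": 0.2, "wz": -10.2, "fingers": 1}, {"tx": -0.0145, "ty": -0.0285, "tz": -0.002, "wx": 0, "wy": 0.2, "wz": -10.2, "fingers": 1}, {"tx": -0.0145, "ty": -0.0285, "tz": -0.002, "wx": 0, "wy": 0.2, "wz": -10.2, "fingers": 1}])

```text
time_s: 6.12
tcp_pos: [0.4778, 0.1318, 0.1693]
orientation: [3.141, 0.001, -0.159]
wrist_force: [0.3, -0.0, -1.0]
opening: 0.356
```

```bash
python3 - <<'E'
from plan import *
from cell import *
s=sense();c=read_camera("wrist");c["tcp"]=s["tcp_pos"];c["ori"]=s["orientation"];np.save("wrist3.npy",c,allow_pickle=True)
cv2.imwrite("pics/wrist3.png",c["frame"][:,:,::-1])
E_=ext(c,c["tcp"],c["ori"])
# cradle coords of visible cloud
P=cloud(c,E_)
print(proj(c,[[.478,.1325,.045],[.562,.119,.09],[.58,.232,.122]],E_).round(0))
plan([(.478,.1325,.043,-9)])
E
```

```text
[[253. 181.]
 [358. 196.]
 [386.  40.]]
now 6.175 [0.4779 0.1318 0.1694] [ 1.7999e+02  6.0000e-02 -9.1100e+00]
[0.0001, -0.0007, 0.1264, 0.0, 0.1, -0.1]
```

View pics/wrist3.png

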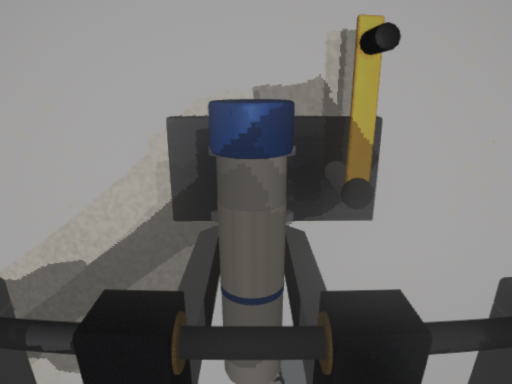

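The wrist view shows the can centred over the V plates (tips at (213–293,150) and (213–292,215)). The post is at (357,193) and the knob at (388,38), both within 3 px of prediction. I'll lower it in.

Call:
step_arm(deltas=[{"tx": 0, "ty": 0, "tz": 0.03, "wx": 0, "wy": 0, "wz": 0, "fingers": 1}, {"tx": 0, "ty": 0, "tz": 0.06, "wx": 0, "wy": 0, "wz": 0, "fingers": 1}, {"tx": 0, "ty": 0, "tz": 0.085, "wx": 0, "wy": 0, "wz": 0, "fingers": 1}, {"tx": 0, "ty": 0, "tz": 0.1, "wx": 0, "wy": 0, "wz": 0, "fingers": 1}, {"tx": 0, "ty": 0, "tz": 0.115, "wx": 0, "wy": 0, "wz": 0, "fingers": 1}, {"tx": 0, "ty": 0, "tz": 0.122, "wx": 0, "wy": 0, "wz": 0, "fingers": 1}, {"tx": 0, "ty": 0, "tz": 0.127, "wx": 0, "wy": 0, "wz": 0, "fingers": 1}, {"tx": 0, "ty": 0, "tz": 0.127, "wx": 0, "wy": 0, "wz": 0, "fingers": 1}])

```text
time_s: 7.18
tcp_pos: [0.4779, 0.1319, 0.0425]
orientation: [3.142, 0.001, -0.159]
wrist_force: [0.3, 0.4, -1.2]
opening: 0.356
```

Call:
step_arm(deltas=[{"tx": 0, "ty": 0, "tz": 0.0015, "wx": 0, "wy": 0, "wz": 0, "fingers": 1}, {"tx": 0, "ty": 0, "tz": 0.0015, "wx": 0, "wy": 0, "wz": 0, "fingers": 1}, {"tx": 0, "ty": 0, "tz": 0.0015, "wx": 0, "wy": 0, "wz": 0, "fingers": 0.1}, {"tx": 0, "ty": 0, "tz": 0.0015, "wx": 0, "wy": 0, "wz": 0, "fingers": -0.1}, {"tx": 0, "ty": 0, "tz": 0.0015, "wx": 0, "wy": 0, "wz": 0, "fingers": -0.3}, {"tx": 0, "ty": 0, "tz": 0.0015, "wx": 0, "wy": 0, "wz": 0, "fingers": -0.3}, {"tx": 0, "ty": 0, "tz": 0.0015, "wx": 0, "wy": 0, "wz": 0, "fingers": -0.3}])

```text
time_s: 8.05
tcp_pos: [0.4778, 0.1319, 0.041]
orientation: [3.142, 0.001, -0.159]
wrist_force: [-0.0, 0.0, 0.4]
opening: 0.648
```

Call:
step_arm(deltas=[{"tx": 0, "ty": 0, "tz": -0.02, "wx": 0, "wy": 0, "wz": 0, "fingers": -0.3}, {"tx": 0, "ty": 0, "tz": -0.05, "wx": 0, "wy": 0, "wz": 0, "fingers": -0.3}, {"tx": 0, "ty": 0, "tz": -0.08, "wx": 0, "wy": 0, "wz": 0, "fingers": -0.3}, {"tx": 0, "ty": 0, "tz": -0.12, "wx": 0, "wy": 0, "wz": 0, "fingers": -0.3}, {"tx": 0, "ty": 0, "tz": -0.13, "wx": 0, "wy": 0, "wz": 0, "fingers": -0.3}, {"tx": 0, "ty": 0, "tz": -0.13, "wx": 0, "wy": 0, "wz": 0, "fingers": -0.3}])

```text
time_s: 8.8
tcp_pos: [0.4782, 0.1317, 0.1711]
orientation: [3.141, 0.0, -0.159]
wrist_force: [0.1, 0.1, 0.7]
opening: 0.653
```

```bash
python3 - <<'E'
from plan import *
from cell import *
s=sense();c=read_camera("wrist");c["tcp"]=s["tcp_pos"];c["ori"]=s["orientation"];np.save("wrist4.npy",c,allow_pickle=True)
cv2.imwrite("pics/wrist4.png",c["frame"][:,:,::-1])
E_=ext(c,c["tcp"],c["ori"]);P=cloud(c,E_);z=P[...,2]
cy=np.deg2rad(-9.06);seat=np.array([.478,.1325])
X=np.array([np.cos(cy),np.sin(cy)]);Y=np.array([-np.sin(cy),np.cos(cy)])
d=P[...,:2]-seat;cx_=d@X;cyy=d@Y
N=(z>.067)&(z<.09)&(abs(cx_)<.03)&(abs(cyy)<.1)
r=np.c_[cx_[N],cyy[N]];print(len(r),cv2.minAreaRect((r*1000).astype(np.float32)),z[N].max())
N=(z>.1)&(z<.13)&(P[...,1]>.19)&(P[...,1]<.28);print("knob pts",N.sum(),P[N].mean(0),P[N].min(0),P[N].max(0))
g=c["frame"].max(2)
N=(g<40);N[:20]=0;N[70:]=0;N[:,365:]&=True;N[:,:355]=0;N[:,410:]=0
v,u=np.nonzero(N);print(u.mean(),v.mean(),len(u))
c=read_camera("top");np.save("top4.npy",c,allow_pickle=True);cv2.imwrite("pics/top4.png",c["frame"][:,:,::-1])
E
```

```text
6451 ((6.062421798706055, 0.1813507080078125), (48.51642990112305, 156.4715576171875), 1.4852285385131836) 0.08195755551126799
knob pts 848 [0.57867074 0.23377889 0.11862843] [0.57190693 0.22525883 0.10010619] [0.58977142 0.24289586 0.12518647]
378.1788079470199 38.858278145695365 755
```

View pics/wrist4.png

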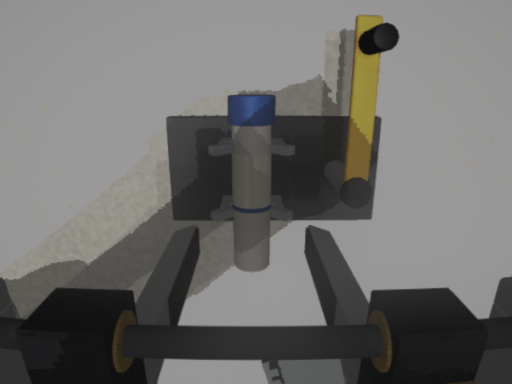

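The can lies in the V. The measured length is 156 mm and the offset along the axis is about 0.2 mm. The strap is still open with its knob at (378,40), which is (0.5795, 0.2335) in the world, 116 mm from the post. I'll go to the knob next.

```bash
python3 -c "
from plan import *
plan([(.5795,.2335,.17,-9),(.5795,.2335,.094,-9)])"
```

```text
now 8.9 [0.4775 0.1316 0.17  ] [ 1.7997e+02  1.2000e-01 -9.1200e+00]
[0.0845, -0.1168, -0.0002, 0.0, 0.1, -0.1]
[0.0847, -0.1168, 0.0758, 0.0, 0.1, -0.1]
```

Call:
step_arm(deltas=[{"tx": 0.03, "ty": -0.04, "tz": 0, "wx": 0, "wy": 0, "wz": 0, "fingers": -0.3}, {"tx": 0.06, "ty": -0.08, "tz": 0, "wx": 0, "wy": 0, "wz": 0, "fingers": -0.3}, {"tx": 0.0845, "ty": -0.117, "tz": 0, "wx": 0, "wy": 0, "wz": 0, "fingers": -0.3}, {"tx": 0.0845, "ty": -0.117, "tz": 0, "wx": 0, "wy": 0, "wz": 0, "fingers": -0.3}, {"tx": 0.0845, "ty": -0.117, "tz": 0.03, "wx": 0, "wy": 0, "wz": 0, "fingers": -0.3}, {"tx": 0.0845, "ty": -0.117, "tz": 0.055, "wx": 0, "wy": 0, "wz": 0, "fingers": -0.3}, {"tx": 0.0845, "ty": -0.117, "tz": 0.075, "wx": 0, "wy": 0, "wz": 0, "fingers": -0.3}, {"tx": 0.0845, "ty": -0.117, "tz": 0.075, "wx": 0, "wy": 0, "wz": 0, "fingers": -0.3}])

```text
time_s: 9.9
tcp_pos: [0.5783, 0.2331, 0.0931]
orientation: [3.14, 0.005, -0.159]
wrist_force: [-0.1, 0.1, 0.4]
opening: 0.65
```

```bash
python3 - <<'E'
from plan import *
from cell import *
s=sense();c=read_camera("wrist");cv2.imwrite("pics/wrist5.png",c["frame"][:,:,::-1]);print(s["tcp_pos"],s["wrist_force"])
E
```

```text
[0.57831758 0.23308672 0.09313112] [-0.08154138  0.09265456  0.43987185]
```

View pics/wrist5.png

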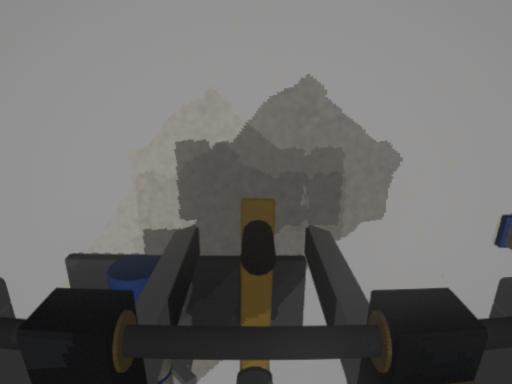

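The knob stands midway between the fingers at (258,245). I'll close lightly.

Call:
step_arm(deltas=[{"tx": 0, "ty": 0, "tz": -0.002, "wx": 0, "wy": 0, "wz": 0, "fingers": 1}, {"tx": 0, "ty": 0, "tz": -0.002, "wx": 0, "wy": 0, "wz": 0, "fingers": 1}, {"tx": 0, "ty": 0, "tz": -0.002, "wx": 0, "wy": 0, "wz": 0, "fingers": 1}, {"tx": 0, "ty": 0, "tz": -0.002, "wx": 0, "wy": 0, "wz": 0, "fingers": 1}, {"tx": 0, "ty": 0, "tz": -0.002, "wx": 0, "wy": 0, "wz": 0, "fingers": 1}, {"tx": 0, "ty": 0, "tz": -0.002, "wx": 0, "wy": 0, "wz": 0, "fingers": 1}, {"tx": 0, "ty": 0, "tz": -0.002, "wx": 0, "wy": 0, "wz": 0, "fingers": 1}, {"tx": 0, "ty": 0, "tz": -0.002, "wx": 0, "wy": 0, "wz": 0, "fingers": 1}], newtons=4)

```text
time_s: 10.95
tcp_pos: [0.5791, 0.2336, 0.0965]
orientation: [3.141, 0.003, -0.159]
wrist_force: [0.3, -0.1, 1.6]
opening: 0.189
```

```bash
python3 - <<'E'
from plan import *
p=np.array([.5619,.1191]);L=[]
for phi in (86,92,98,104,110,116,122,128,134,140,146,152,158,164,168,171,172):
    a=np.deg2rad(phi);q=p+.115*np.array([np.cos(a),np.sin(a)]);L.append((q[0],q[1],.095,phi-90))
plan(L)
E
```

```text
now 10.95 [0.5791 0.2336 0.0965] [ 1.7995e+02  1.7000e-01 -9.1200e+00]
[-0.009, 0.0012, 0.0015, 0.0, 0.2, -5.1]
[-0.021, 0.0029, 0.0016, 0.0, 0.2, -11.1]
[-0.0326, 0.0059, 0.0016, 0.0, 0.2, -17.1]
[-0.0439, 0.01, 0.0016, 0.0, 0.2, -23.1]
[-0.0548, 0.0153, 0.0017, 0.0, 0.2, -29.1]
[-0.0649, 0.0217, 0.0017, -0.0, 0.2, -35.1]
[-0.0744, 0.0291, 0.0017, -0.0, 0.2, -41.1]
[-0.0831, 0.0375, 0.0018, -0.0, 0.2, -47.1]
[-0.0908, 0.0467, 0.0018, -0.0, 0.2, -53.1]
[-0.0975, 0.0567, 0.0018, -0.0, 0.2, -59.1]
[-0.1031, 0.0674, 0.0019, -0.1, 0.2, -65.1]
[-0.1076, 0.0785, 0.0019, -0.1, 0.2, -71.1]
[-0.1109, 0.0901, 0.0019, -0.1, 0.2, -77.1]
[-0.113, 0.102, 0.0019, -0.1, 0.2, -83.1]
[-0.1137, 0.11, 0.0019, -0.1, 0.2, -87.1]
[-0.1138, 0.116, 0.0019, -0.1, 0.2, -90.1]
[-0.1138, 0.118, 0.0019, -0.1, 0.2, -91.1]
```

Opening 0.189 is 17.8 mm, so the knob is held.

Call:
step_arm(deltas=[{"tx": -0.009, "ty": 0.001, "tz": 0, "wx": 0, "wy": 0, "wz": -5, "fingers": 1}, {"tx": -0.021, "ty": 0.003, "tz": 0, "wx": 0, "wy": 0, "wz": -11, "fingers": 1}, {"tx": -0.0325, "ty": 0.006, "tz": 0, "wx": 0, "wy": 0, "wz": -17, "fingers": 1}, {"tx": -0.044, "ty": 0.01, "tz": 0, "wx": 0, "wy": 0, "wz": -23, "fingers": 1}, {"tx": -0.055, "ty": 0.0155, "tz": 0, "wx": 0, "wy": 0, "wz": -29, "fingers": 1}, {"tx": -0.065, "ty": 0.0215, "tz": 0, "wx": 0, "wy": 0, "wz": -35, "fingers": 1}, {"tx": -0.0745, "ty": 0.029, "tz": 0, "wx": 0, "wy": 0, "wz": -41, "fingers": 1}, {"tx": -0.083, "ty": 0.0375, "tz": 0, "wx": 0, "wy": 0, "wz": -47, "fingers": 1}])

```text
time_s: 11.95
tcp_pos: [0.4907, 0.2094, 0.0966]
orientation: [-3.14, 0.003, 0.665]
wrist_force: [2.5, -1.2, -3.2]
opening: 0.187
```

```bash
python3 - <<'E'
from plan import *
p=np.array([.5619,.1191]);L=[]
for phi in (134,140,146,152,158,164,168,171,172):
    a=np.deg2rad(phi);q=p+.115*np.array([np.cos(a),np.sin(a)]);L.append((q[0],q[1],.095,phi-90))
plan(L)
E
```

```text
now 11.95 [0.4907 0.2094 0.0966] [-1.7991e+02  1.7000e-01  3.8090e+01]
[-0.0115, 0.0006, 0.0016, -0.1, 0.2, -5.9]
[-0.0234, 0.0025, 0.0017, -0.1, 0.2, -11.9]
[-0.035, 0.0056, 0.0017, -0.1, 0.2, -17.9]
[-0.0463, 0.0099, 0.0017, -0.1, 0.1, -23.9]
[-0.057, 0.0153, 0.0017, -0.1, 0.1, -29.9]
[-0.0671, 0.0219, 0.0018, -0.1, 0.1, -35.9]
[-0.0735, 0.0268, 0.0018, -0.1, 0.1, -39.9]
[-0.078, 0.0308, 0.0018, -0.1, 0.1, -42.9]
[-0.0794, 0.0321, 0.0018, -0.1, 0.1, -43.9]
```

Call:
step_arm(deltas=[{"tx": -0.0115, "ty": 0.0005, "tz": 0, "wx": 0, "wy": 0, "wz": -6, "fingers": 1}, {"tx": -0.0235, "ty": 0.0025, "tz": 0, "wx": 0, "wy": 0, "wz": -12, "fingers": 1}, {"tx": -0.035, "ty": 0.0055, "tz": 0, "wx": 0, "wy": 0, "wz": -18, "fingers": 1}, {"tx": -0.0465, "ty": 0.01, "tz": 0, "wx": 0, "wy": 0, "wz": -24, "fingers": 1}, {"tx": -0.057, "ty": 0.0155, "tz": 0, "wx": 0, "wy": 0, "wz": -30, "fingers": 1}, {"tx": -0.067, "ty": 0.022, "tz": 0, "wx": 0, "wy": 0, "wz": -36, "fingers": 1}, {"tx": -0.0735, "ty": 0.027, "tz": 0, "wx": 0, "wy": 0, "wz": -40, "fingers": 1}, {"tx": -0.0775, "ty": 0.0305, "tz": 0, "wx": 0, "wy": 0, "wz": -42.5, "fingers": 1}])

```text
time_s: 12.95
tcp_pos: [0.449, 0.1377, 0.0969]
orientation: [-3.139, -0.0, 1.408]
wrist_force: [4.1, 8.3, -4.3]
opening: 0.224
```

```bash
python3 - <<'E'
from plan import *
p=np.array([.5619,.1191]);L=[]
for phi in (171,172,173):
    a=np.deg2rad(phi);q=p+.115*np.array([np.cos(a),np.sin(a)]);L.append((q[0],q[1],.0965,phi-90))
plan(L)
from cell import sense
d=sense()["tcp_pos"][:2]-p;print(np.hypot(*d),np.rad2deg(np.arctan2(d[1],d[0])))
E
```

```text
now 12.95 [0.449  0.1377 0.0969] [-1.7988e+02 -2.0000e-02  8.0670e+01]
[-0.0007, -0.0006, 0.0004, -0.1, -0.0, -0.3]
[-0.0027, -0.0006, 0.0004, -0.1, -0.0, -1.3]
[-0.0047, -0.0005, 0.0004, -0.1, -0.0, -2.3]
0.11438682472449252 170.66414291598207
```

The reaction of 8 N against the motion and the slight spreading of the fingers show the strap is on its stop. I'll open and go up.

Call:
step_arm(deltas=[{"tx": 0, "ty": 0, "tz": 0, "wx": 0, "wy": 0, "wz": 0, "fingers": 0}, {"tx": 0, "ty": 0, "tz": 0, "wx": 0, "wy": 0, "wz": 0, "fingers": -0.2}, {"tx": 0, "ty": 0, "tz": 0, "wx": 0, "wy": 0, "wz": 0, "fingers": -0.2}, {"tx": 0, "ty": 0, "tz": 0, "wx": 0, "wy": 0, "wz": 0, "fingers": -0.2}, {"tx": 0, "ty": 0, "tz": -0.03, "wx": 0, "wy": 0, "wz": 0, "fingers": -0.2}, {"tx": 0, "ty": 0, "tz": -0.07, "wx": 0, "wy": 0, "wz": 0, "fingers": -0.2}, {"tx": 0, "ty": 0, "tz": -0.11, "wx": 0, "wy": 0, "wz": 0, "fingers": -0.2}, {"tx": 0, "ty": 0, "tz": -0.12, "wx": 0, "wy": 0, "wz": 0, "fingers": -0.2}])

```text
time_s: 13.95
tcp_pos: [0.45, 0.1379, 0.2187]
orientation: [3.141, -0.0, 1.408]
wrist_force: [1.0, 0.0, -0.5]
opening: 0.601
```

Call:
step_arm(deltas=[{"tx": -0.05, "ty": 0, "tz": -0.02, "wx": 0, "wy": 0, "wz": 0, "fingers": -0.2}, {"tx": -0.1, "ty": 0, "tz": -0.04, "wx": 0, "wy": 0, "wz": 0, "fingers": -0.2}, {"tx": -0.15, "ty": 0, "tz": -0.06, "wx": 0, "wy": 0, "wz": 0, "fingers": -0.2}, {"tx": -0.2, "ty": 0, "tz": -0.06, "wx": 0, "wy": 0, "wz": 0, "fingers": -0.2}, {"tx": -0.25, "ty": 0, "tz": -0.06, "wx": 0, "wy": 0, "wz": 0, "fingers": -0.2}, {"tx": -0.25, "ty": 0, "tz": -0.06, "wx": 0, "wy": 0, "wz": 0, "fingers": -0.2}])

```text
time_s: 14.7
tcp_pos: [0.4082, -0.112, 0.2779]
orientation: [-3.141, -0.001, 1.402]
wrist_force: [1.2, 0.2, -1.1]
opening: 0.599
```

```bash
python3 - <<'E'
from plan import *
from cell import *
s=sense();print(s["time_s"],s["tcp_pos"],s["wrist_force"])
for n in("top","scene"):
    c=read_camera(n);cv2.imwrite(f"pics/{n}6.png",c["frame"][:,:,::-1]);P=cloud(c);z=P[...,2]
    hsv=cv2.cvtColor(c["frame"],cv2.COLOR_RGB2HSV)
    cy=np.deg2rad(-9.06);seat=np.array([.478,.1325])
    X=np.array([np.cos(cy),np.sin(cy)]);Y=np.array([-np.sin(cy),np.cos(cy)])
    d=P[...,:2]-seat;a=d@X;b=d@Y
    yel=(hsv[...,0]>=22)&(hsv[...,0]<=32)&(hsv[...,1]>150)&(z>.08)&(z<.095)&(abs(a)<.15)&(abs(b)<.15)
    r=cv2.fitLine(np.c_[a[yel],b[yel]].astype(np.float32),cv2.DIST_HUBER,0,1e-4,1e-4).ravel();print(n,"strap dir/centre in cradle",r,yel.sum())
    kn=(z>.1)&(z<.13)&(abs(a)<.12)&(abs(b)<.15);print("knob",a[kn].mean(),b[kn].mean(),kn.sum())
    can=(z>.068)&(z<.083)&(abs(a)<.02)&(abs(b)<.1);print("can",cv2.minAreaRect((np.c_[a[can],b[can]]*1000).astype(np.float32)))
    f=c["frame"]; big=f[150:270,120:280] if n=="top" else f[190:310,260:400]
    cv2.imwrite(f"pics/{n}6z.png",cv2.resize(big[:,:,::-1],None,fx=4,fy=4,interpolation=cv2.INTER_CUBIC))
E
```

```text
14.7 [ 0.40823655 -0.11204855  0.2779397 ] [ 1.23969604  0.21101197 -1.14199232]
top strap dir/centre in cradle [0.9998672  0.01629837 0.01816152 0.00121011] 363
knob -0.030073169258867872 -3.187748311838422e-06 50
can ((0.10641860961914062, -0.04695892333984375), (37.038429260253906, 154.96034240722656), 0.038527924567461014)
scene strap dir/centre in cradle [ 0.99979347 -0.02032344  0.00353684  0.00659985] 259
knob -0.026472210756292764 0.006271733340591203 98
can ((0.6382503509521484, 2.772064208984375), (159.00369262695312, 38.04757308959961), 89.84103393554688)
```

View pics/top6z.png

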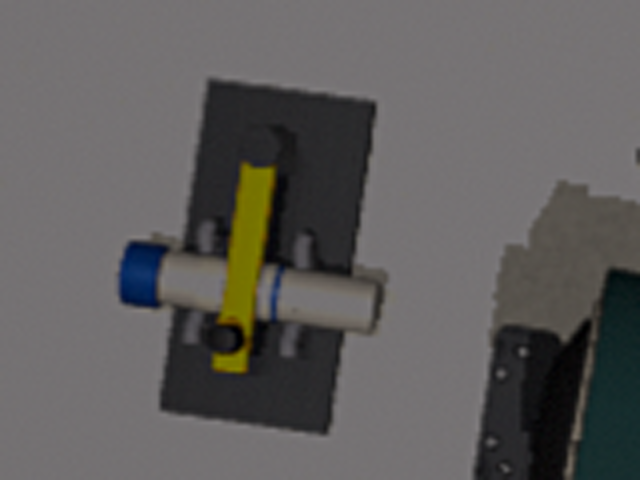

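View pics/scene6z.png

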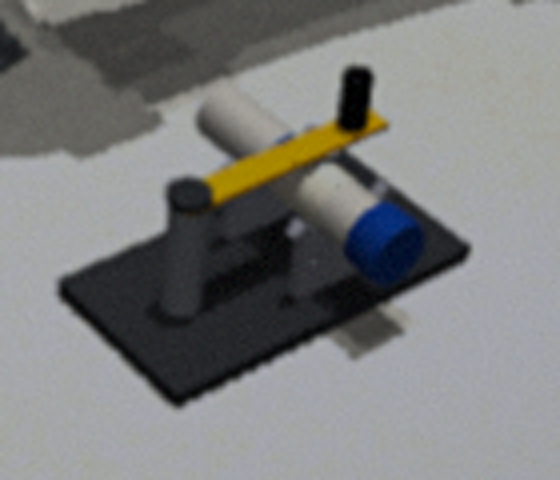

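Both views show the can in the V and the strap straight across it, with the robot clear. I'll hand it in.

```bash
python3 -c "
from cell import *
print(close_job())"
```

```text
the job is handed in; nothing more can be done
None
```

I laid the blue-capped canister in the V of the cradle with the strap still open. Then I swung the strap by its knob to its stop, let go, moved the arm clear and handed the job in at about 15 s.

**Last checks (top view):**
- **Canister:** its middle was within about 1 mm of the measured seat, its axis within 1° of the V, and its length read 155 mm.
- **Strap:** it was within about 1° of its stop, with the knob 30 mm from the seat as expected. I felt about 8 N of reaction as it reached the stop.
- **Robot:** it was touching nothing; the wrist read only about 1 to 2 N in free air.

**Disagreement between cameras:** the scene camera put the canister about 3 mm and the knob about 6 mm further along the V. That camera sees the parts only from one side, and both offsets are well inside the limits. No check failed, apart from one early move call that was refused for missing keys and moved nothing.

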